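# Test the ratchet lever both ways

### The job

On the piano workshop bench, test the ratchet stand with the red grip: swing its lever clockwise (seen from above) so that the ratchet bites and turns the white dial until the orange pointer stands at the black mark on the base, without driving it past. Then swing the same lever back counter-clockwise to its rest stop, so that it clicks back freely and leaves the pointer at the mark, and let go. Leave the lever with the blue grip alone.

Things in the scene. Friction and masses are not known exactly. Their poses are not given: they have to be found in the camera images.
- red_rig: Fixed ratchet test stand with the red grip. Origin: underside centre, on the vertical axis of dial and lever; z up. Base 210 x 210 x 14 mm, black mark on it along +x, 77 to 103 mm out. White dial d 148, top at 26 mm height; lever bar 22 wide, top at 49. At the lever's end, 95 mm from the axis, stands the red grip: a loose-spinning upright cylinder d 24 mm, 50 to 106 mm above the bench.
- red_lever (a joint): Red lever, rad, clockwise from above positive. 0 = rest stop; far stop 2.1. At q the grip lies 225 deg minus q counter-clockwise from the stand's +x. Starts 0 to 0.35. Clockwise: up to 0.26 idle play until the pawl bites, then it drives the dial rad for rad with about 6 N at the grip. Counter-clockwise: clicks freely (1 to 2 N), dial stays. Stays where left.
- red_disc (a joint): Red stand's white dial, rad, clockwise from above positive. 0 = its orange pointer (34 x 8 mm, radial, 39 to 73 mm off the axis) at the black mark, on the stand's +x. Starts -1.05 to -0.6. A brake holds it unless driven; once past the mark the lever cannot bring it back.
- blue_grip (a point): Centre of the blue grip of the second stand, 85 mm above the bench. That stand is the same but for the grip's colour (cylinder d 24 mm, 50 to 106 mm above the bench, 95 mm from its own axis) and is to be left alone.

How it is judged:
By the outcome, as a careful person would: the job done as asked, in the order asked, and still so for the second after the job is handed in, with the robot touching nothing.
It also fails if it takes over 38 s, if anything falls off the work surface, if the arm or the gripper's body presses on something with over 40 N, if the wrist force passes 120 N, or if a joint passes its speed limit or range.

### The arm

A 6-joint arm with a two-finger parallel gripper is mounted at the origin on the work surface. World frame = base frame: x ahead of the robot, y to its left, z up, the work surface at z = 0. Lengths are in mm, angles in rad, forces in N, time in s.
With the tool pointing down it reaches from about 275 to 750 mm from the base axis. Payload 10.2 kg.
Tool frame: the origin (TCP) lies at the very end of the fingers, on their centre line; the grasp point (between the pads) lies ctrl.grip_depth behind it (ctrl.grip_depth is the distance from the TCP to the grasp point, in mm); z points along the fingers, y is the direction in which the jaws open and shut (so a half turn about z gives the same grasp; the last joint's range is limited). The gripper opens to 85 mm and grips with 20 to 120 N. Pads are 22 mm wide; open, the fingers measure 114 mm over their backs; the gripper's body (76 mm by 85 mm) begins 54 mm behind the grasp point. The pads swing forward as they close: fully open they stand 13 mm farther back than shut.
Start: joints at [0.917, 0.313, 1.498, -0, 1.331, -0.223], TCP at [219.252, 477.032, 231.294] pointing down, gripper open.
Joint ranges: [-2.94, 2.94], [-0.97, 2.17], [0.19, 2.56], [-1.23, 4.37], [0.02, 3.11], [-2.88, 2.88]. Speed limits (rad/s): [2.39, 2.39, 3.01, 3.14, 3.14, 3.14].

### API

Orientations are given as a unit quaternion [w, x, y, z].
In Python, from rig import telemetry, eyes, ctrl, nets gives the robot as it stands. The module is installed in compiled form; this text tells all that it offers.
- The arm moves only by the tool drive_tool, never from a script. Its argument "series" is text: rows parted by semicolons, each of 7 numbers parted by spaces: the shift along the tool's x, y, z normalised to -1 to 1, where 1 is 0.12 m, then the turn, a rotation vector about the tool's x, y, z normalised to -1 to 1, where 1 is 0.5 rad, then the opening, from 0 (shut) to 1 (fully open). In form: tx ty tz wx wy wz hand; .... A call has 1 to 20 rows; each row is the pose to reach, as a shift and turn from the pose measured when the call began, along the tool's axes at that moment; what a row does not reach only later rows make up. A row lasts 1/10 s, in which the tool goes at most 50 mm and 8.59 degrees, less where a joint would pass 70% of its speed; a pose out of reach is approached as far as the arm can. A call with a number of a shift or a turn outside -1 to 1 is refused whole. A call with a gripper value outside its range is refused whole. The fingers move at their own pace and stop on an object; "newtons" is the grip in N (left out, the last holds). Time passes only in rows, so rows that repeat a pose let the fingers close. It gives the time, the measured TCP pose, the force and the opening at its end, in the units of the state.
- telemetry.sense(): the state, without advancing time (a new reading comes with each control period).
- eyes.capture(name): name is "scene" or "top" or "wrist"; returns a dict with "frame" (400x640x3 uint8, red, green, blue), "fx", "fy", "cx", "cy" (pixels), "D" ([k1, k2, p1, p2, k3] as OpenCV has them; the pictures are not rectified), "view" (4x4, takes a point from world to camera coordinates). Camera axes: x right, y up, looking along -z (the intrinsics and any distortion apply to the point x, -y, -z); pixel columns grow to the right and rows downward; lengths in mm; the calibration is good to about 2 mm. A picture is of the moment at which its call begins. There is no depth.
- ctrl.finish_job(): hands the job in, once; it reports no verdict.
Trained networks look in a picture, given as the dict that the camera call returned (one of the last four; its "shot" number tells which), for a name from the list of things; names that differ only in an ending like _2 or _b are one class to them, and where a whole thing is asked for, a point or a joint stands for the part that bears it (a point fixed in the world has none). Each returns a list of dicts, best first, with "confidence" (0 to 1); they miss things now and then, are a little off and sometimes report something else, mostly with a low value. They report only what shows in the picture. A call takes as long as a camera call.
- nets.spot_in(name, picture): "rect" ([left, top, right, bottom] in pixels, round what is visible of it).
The state is a dict: "time_s": time; "joints": joint angles; "dq": joint speeds; "tau": joint torques, N m; "eef_pos": TCP position; "ee_rot": TCP orientation; "force": force on the tool from outside, world axes, zero at the start; "wrist_torque": the same for the moment, N m; "grip_width": opening from 0.0 (shut) to 1.0 (fully open).
Only numpy, scipy, OpenCV 4.12 (cv2) and the standard library are available. Lean on these libraries where they do the work, as an engineer would, in place of code of your own. Each camera call takes 0.05 s, during which the arm holds its last target. There are 200 camera calls.

## Working session

There is one attempt and no reset: what is moved stays moved. The work goes in short steps, Python scripts to look and compute and a tool call to move; the robot and the scene stay as the last step left them, time stands still between calls to the robot, and variables do not carry over. Pictures are saved under pics/ and viewed, about 8 in all and at most 12, crops included, and the job is handed in when it is done.

Besides the shell and the picture viewer there is one more tool, called as name(argument=value, ...), one argument or row to a line, values as JSON. drive_tool: Moves the arm, as the interface text tells. Scaled input: -1 to 1 covers 0.12 m each way for a shift and 0.5 rad each way for a turn. Its arguments: {"type":"object","properties":{"series":{"type":"string"},"newtons":{"type":"number"}},"required":["series"]}

```bash
mkdir -p pics; cat > h.py <<'E'
import numpy as np, cv2
from rig import telemetry, eyes, ctrl, nets
def K(c): return np.array([[c['fx'],0,c['cx']],[0,c['fy'],c['cy']],[0,0,1.]]), np.array(c['D'],float)
def ray(c,uv):
    k,d=K(c); n=cv2.undistortPoints(np.array([[uv]],float),k,d)[0,0]
    V=np.array(c['view']); R=V[:3,:3];o=-R.T@V[:3,3]
    return o,R.T@np.array([n[0],-n[1],-1])
def atz(c,uv,z):
    o,r=ray(c,uv); return o+r*(z-o[2])/r[2]
def proj(c,P):
    k,d=K(c); V=np.array(c['view']); F=np.diag([1,-1,-1.])
    p=(F@(V[:3,:3]@np.atleast_2d(P).T+V[:3,3:])).T
    return cv2.projectPoints(p,np.zeros(3),np.zeros(3),k,d)[0][:,0]
def save(c,n): cv2.imwrite('pics/'+n+'.png',c['frame'][:,:,::-1])
E
python3 - <<'E'
from h import *
import pickle
print(telemetry.sense(),ctrl.grip_depth)
for n in ('top','scene'):
    c=eyes.capture(n); save(c,n+'0'); pickle.dump(c,open(n+'0.pkl','wb'))
    for t in ('red_rig','red_lever','red_disc','blue_grip'): print(n,t,[(np.round(x['rect']),round(x['confidence'],2)) for x in nets.spot_in(t,c)][:3])
E
```

```text
{'time_s': 0.0, 'joints': array([ 9.16612760e-01,  3.13469671e-01,  1.49843556e+00,  3.67934914e-05,
        1.33102495e+00, -2.23415721e-01]), 'dq': array([-0.00023766,  0.0001681 , -0.00013915, -0.0004343 ,  0.00072529,
       -0.00083147]), 'tau': array([ 1.22603942e-04, -4.12270725e+01, -2.59736180e+01, -2.21477740e-04,
        4.30361266e-03, -9.92315393e-06]), 'eef_pos': array([219.07131971, 476.82261061, 230.72559202]), 'ee_rot': array([-3.00301444e-04,  2.13726728e-01,  9.76893258e-01, -5.97816094e-04]), 'force': array([-0.37729147, -0.0202396 , -0.20683281]), 'wrist_torque': array([-0.07863733,  0.00470992,  0.02432913]), 'grip_width': 0.9980364902237211} 18.700000000000003
top red_rig [(array([324., 151., 453., 277.]), 0.55)]
top red_lever [(array([380., 193., 451., 242.]), 0.97)]
top red_disc [(array([168., 168., 193., 238.]), 0.73), (array([351., 171., 430., 249.]), 0.72)]
top blue_grip [(array([167., 169., 195., 237.]), 0.68)]
scene red_rig [(array([214., 224., 338., 344.]), 0.81)]
scene red_lever [(array([218., 262., 286., 290.]), 0.55)]
scene red_disc [(array([242., 247., 310., 307.]), 0.86)]
scene blue_grip [(array([364., 138., 409., 181.]), 0.82)]
```

View pics/top0.png

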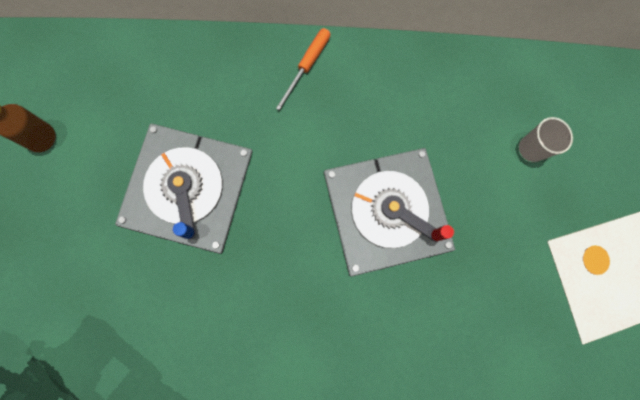

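View pics/scene0.png

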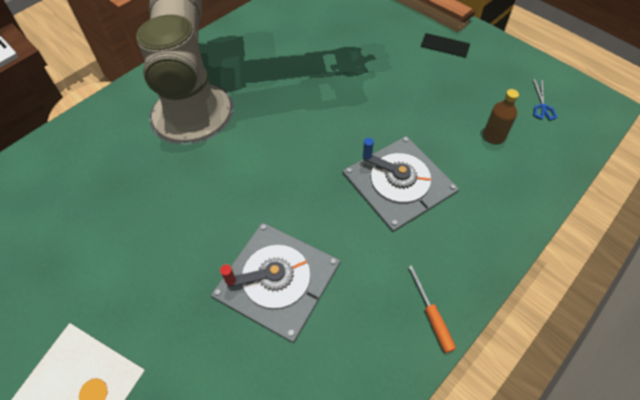

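```bash
cat > m.py <<'E'
from h import *
def blob(mask,near=None):
    n,l,s,ct=cv2.connectedComponentsWithStats(mask.astype(np.uint8))
    return sorted([(s[i,4],i) for i in range(1,n)],reverse=True),l,ct
def measure(c,box,verbose=True):
    f=c['frame']; x0,y0,x1,y1=box; roi=np.zeros(f.shape[:2],bool); roi[y0:y1,x0:x1]=1
    f16=f.astype(int); r,g,b=f16[...,0],f16[...,1],f16[...,2]
    hsv=cv2.cvtColor(f,cv2.COLOR_RGB2HSV); h,s,v=[hsv[...,i].astype(int) for i in range(3)]
    def big(m):
        bl,l,_=blob(m&roi); return l==bl[0][1]
    W=lambda m,z: np.array([atz(c,(x,y),z)[:2] for y,x in np.argwhere(m)])
    white=big((v>185)&(s<40))
    hull=cv2.convexHull(np.argwhere(white)[:,::-1].astype(np.int32))
    hm=np.array([atz(c,tuple(p[0]),26)[:2] for p in hull])
    cen,rad=cv2.minEnclosingCircle(hm.astype(np.float32)); 
    from scipy.optimize import least_squares
    fit=least_squares(lambda q:np.hypot(*(hm-q[:2]).T)-q[2],[*cen,rad],loss='soft_l1').x
    o=np.array(fit[:2])
    orange=W(roi&(s>110)&(h>4)&(h<20)&(v>150),26); d=np.hypot(*(orange-o).T); orange=orange[(d>36)&(d<78)]
    dark=W(roi&(v<75)&(s<90),14); d=np.hypot(*(dark-o).T); dark=dark[(d>82)&(d<100)]
    red=W(roi&(s>150)&((h<4)|(h>172))&(v>100),78)
    A=lambda p:np.degrees(np.arctan2(*(p-o)[::-1]))
    print('fit',fit,'n',len(orange),len(dark),len(red))
    op=orange.mean(0); dk=dark.mean(0); rd=red.mean(0)
    print('orange',A(op),np.hypot(*(op-o)),'dark',A(dk),np.hypot(*(dk-o)),dark.std(0),'red~',rd,A(rd),np.hypot(*(rd-o)))
    print('disc rad(cw+)',np.radians((A(dk)-A(op)+180)%360-180),'lever q',np.radians(((A(dk)+225-A(rd))+180)%360-180))
    return o
E
python3 - <<'E'
from m import *
import pickle
c=pickle.load(open('top0.pkl','rb')); o=measure(c,(320,145,460,280))
c2=pickle.load(open('scene0.pkl','rb')); measure(c2,(205,215,345,345))
print(proj(c,[*o,26]),proj(c2,[*o,26]))
print(atz(c,(182,230),106))
E
```

```text
fit [ 557.37370636 -182.9869833    73.91970552] n 52 48 137
orange 70.1097720824006 55.82282994414684 dark -73.07624672905963 33.00553573722303 [69.27932759 49.45439711] red~ [ 509.58726444 -271.22744642] -118.43766940054589 100.34900777935205
disc rad(cw+) -2.499067471082519 lever q -1.5644883111861076
fit [ 558.62096307 -181.18039047   72.6460384 ] n 31 60 94
orange 71.15072482997991 56.29992285983919 dark -109.0335339668927 57.94008447418388 [56.29518958 41.9211355 ] red~ [ 496.22026279 -258.02241985] -129.07883282296828 98.98759959747025
disc rad(cw+) 3.138376730908603 lever q -2.006338025607573
[[390.43035356 208.20170457]] [[274.74608067 275.19299368]]
[494.59813956 181.58911627 106.        ]
```

```bash
python3 - <<'E'
s=open('m.py').read()
s=s.replace("dark=dark[(d>82)&(d<100)]","dark=dark[(d>80)&(d<106)&((dark-o)@(orange.mean(0)-o)>0)]")
open('m.py','w').write(s)
E
cat > t.py <<'E'
from m import *
import pickle
from scipy.optimize import least_squares
c=pickle.load(open('top0.pkl','rb')); o=measure(c,(320,145,460,280))
c2=pickle.load(open('scene0.pkl','rb')); measure(c2,(205,215,345,345))
def rc(c,box):
    f=c['frame'];hsv=cv2.cvtColor(f,cv2.COLOR_RGB2HSV).astype(int);m=(hsv[...,1]>150)&((hsv[...,0]<4)|(hsv[...,0]>172))&(hsv[...,2]>60)
    p=np.argwhere(m)[:,::-1];p=p[(p[:,0]>box[0])&(p[:,0]<box[2])&(p[:,1]>box[1])&(p[:,1]<box[3])]; return p
p1=rc(c,(320,145,460,280)).mean(0);p2=rc(c2,(205,215,345,345)).mean(0); print(p1,p2)
r=least_squares(lambda X:np.r_[(proj(c,X)-p1).ravel(),(proj(c2,X)-p2).ravel()],[505,-265,80.])
print(r.x,np.abs(r.fun).max(),np.hypot(*(r.x[:2]-o)),np.degrees(np.arctan2(*(r.x[:2]-o)[::-1])))
E
python3 t.py
```

```text
fit [ 557.37370636 -182.9869833    73.91970552] n 52 25 137
orange 70.1097720824006 55.82282994414684 dark 15.367890566243178 91.28566794553791 [5.77920338 2.07646324] red~ [ 509.58726444 -271.22744642] -118.43766940054589 100.34900777935205
disc rad(cw+) -0.9554260711935725 lever q -0.02084691129716005
fit [ 558.62096307 -181.18039047   72.6460384 ] n 31 15 94
orange 71.15072482997991 56.29992285983919 dark 15.659466632764474 89.76768680148076 [5.92295152 1.86760008] red~ [ 496.22026279 -258.02241985] -129.07883282296828 98.98759959747025
disc rad(cw+) -0.9685051616157021 lever q 0.16996538904770866
[442.29017857 232.83928571] [227.1875 273.65  ]
[ 506.70573938 -262.29236943   83.39823269] 0.28633542128733325 94.10944239168974 -122.57438392837803
```

drive_tool(
  series="-1 -1 0 0 0 0 1;-1 -1 0 0 0 0 1;-1 -1 0 0 0 0 1;-1 -1 0 0 0 0 1",
)

```text
time_s: 0.9
eef_pos: [278.8, 315.2, 231.4]
ee_rot: [0.0, 0.215, 0.977, -0.0]
force: [0.0, 0.3, 0.0]
grip_width: 1.002
```

drive_tool(
  series="-1 -1 0 0 0 0 1;-1 -1 0 0 0 0 1;-1 -1 0 0 0 0 1;-1 -1 0 0 0 0 1",
)

```text
time_s: 1.3
eef_pos: [338.1, 153.1, 231.7]
ee_rot: [0.001, 0.216, 0.976, -0.0]
force: [0.2, 0.5, 0.3]
grip_width: 1.001
```

drive_tool(
  series="-1 -1 0 0 0 0 1;-1 -1 0 0 0 0 1;-1 -1 0 0 0 0 1;-1 -1 0 0 0 0 1",
)

```text
time_s: 1.7
eef_pos: [397.0, -9.6, 232.1]
ee_rot: [0.001, 0.218, 0.976, -0.001]
force: [0.2, 1.7, -1.0]
grip_width: 0.998
```

drive_tool(
  series="-1 -1 0 0 0 -1 1;-1 -1 0 0 0 -1 1;-1 -1 0 0 0 -1 1;-1 -1 0 0 0 -1 1;-1 -1 0 0 0 -1 1",
)

```text
time_s: 2.2
eef_pos: [455.2, -172.5, 231.9]
ee_rot: [0.001, -0.03, 1.0, -0.001]
force: [-0.7, 0.6, 1.3]
grip_width: 0.997
```

drive_tool(
  series="-0.385 -0.775 0 0 0 0 1;-0.385 -0.775 0 0 0 0 1;-0.385 -0.775 0 0 0 0 1",
)

```text
time_s: 2.5
eef_pos: [507.8, -265.6, 230.9]
ee_rot: [0.0, -0.028, 1.0, -0.001]
force: [0.3, -0.4, -0.2]
grip_width: 0.998
```

```bash
python3 - <<'E'
from m import *
s=telemetry.sense(); print(s['eef_pos'],s['joints'])
cs=[eyes.capture(n) for n in ('wrist','scene','top')]
cv2.imwrite('pics/a1.png',np.vstack([np.hstack([cv2.resize(c['frame'],(400,250)) for c in cs[:2]]),np.hstack([cv2.resize(cs[2]['frame'],(400,250)),np.zeros((250,400,3),np.uint8)])])[:,:,::-1])
c=cs[0]; a=np.radians(-122.5)
for nm,P in dict(griptop=[506.7,-262.3,106],cen=[557.8,-182.3,26]).items(): print(nm,[proj(k,P)[0] for k in cs])
import pickle; pickle.dump(cs,open('a1.pkl','wb'))
E
```

```text
[ 507.78352758 -265.63941891  230.93360545] [-6.85897941e-01  4.18847547e-01  1.34889671e+00 -1.00423480e-03
  1.37185951e+00 -2.31305612e+00]
griptop [array([323.12772699, 190.3263749 ]), array([224.80541538, 269.00171576]), array([446.48151661, 231.199883  ])]
cen [array([385.47977769, 215.47360716]), array([275.11090897, 275.10760027]), array([390.07062318, 207.96751639])]
```

View pics/a1.png

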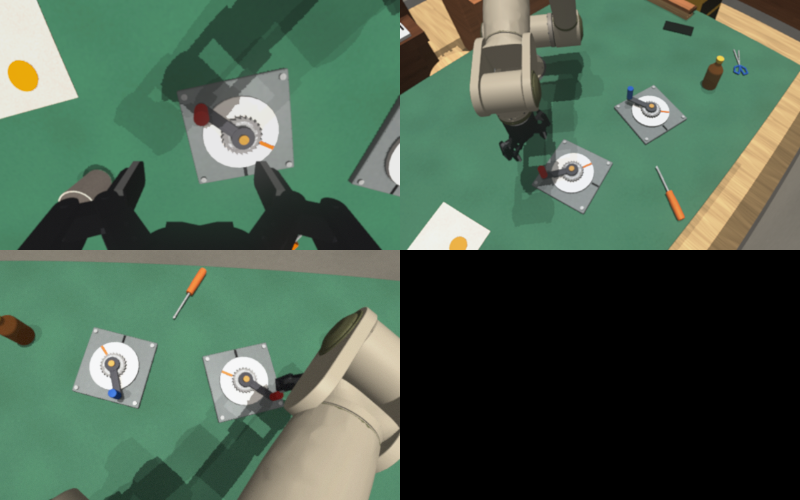

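drive_tool(
  series="0 0.03 1 0 0 0 1;0 0.03 1 0 0 0 1;0 0.03 1 0 0 0 1",
)

```text
time_s: 2.95
eef_pos: [504.5, -255.3, 108.3]
ee_rot: [-0.002, -0.03, 1.0, 0.001]
force: [-0.7, -0.6, 0.9]
grip_width: 0.997
```

```bash
python3 - <<'E'
from m import *
s=telemetry.sense(); print(s['eef_pos'],s['force'])
cs=[eyes.capture(n) for n in ('wrist','scene')]
cv2.imwrite('pics/a2.png',np.vstack([cs[0]['frame'][80:],cs[1]['frame'][180:380]])[:,:,::-1])
for nm,P in dict(griptop=[506.7,-262.3,106],gripbot=[506.7,-262.3,50],cen=[557.8,-182.3,26]).items(): print(nm,[proj(k,P)[0] for k in cs])
E
```

```text
[ 504.52043567 -255.2816423   108.3449348 ] [-0.7463302  -0.57427842  0.89784544]
griptop [array([305.63247273, 260.69786754]), array([224.80541538, 269.00171576])]
gripbot [array([308.73619129, 221.11035833]), array([229.83730547, 280.18072006])]
cen [array([401.50750867, 271.99141725]), array([275.11090897, 275.10760027])]
```

View pics/a2.png

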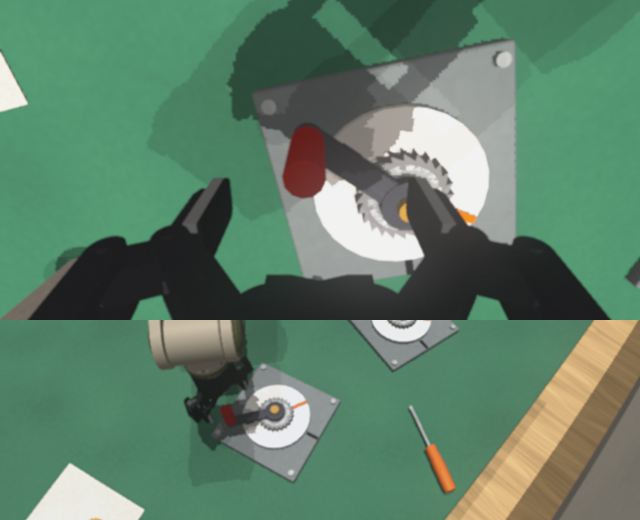

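drive_tool(
  series="-0.02 -0.06 0.1 0 0 0 1;-0.02 -0.06 0.33 0 0 0 1;-0.02 -0.06 0.33 0 0 0 1",
)

```text
time_s: 3.35
eef_pos: [507.0, -262.2, 68.6]
ee_rot: [-0.003, -0.03, 1.0, 0.002]
force: [-0.7, 0.6, 0.2]
grip_width: 1.002
```

drive_tool(
  series="0 0 0 0 0 0 0;0 0 0 0 0 0 0;0 0 0 0 0 0 0;0 0 0 0 0 0 0;0 0 0 0 0 0 0;0 0 0 0 0 0 0",
  newtons=30,
)

```text
time_s: 3.95
eef_pos: [507.4, -262.7, 69.5]
ee_rot: [-0.002, -0.03, 1.0, 0.002]
force: [0.0, -1.7, 5.6]
grip_width: 0.268
```

```bash
cat > arc.py <<'E'
import sys
from h import *
from scipy.spatial.transform import Rotation as R
C=np.array([557.8,-182.3]); 
def arc(angs,r=95.,z=69.):
    s=telemetry.sense(); p=s['eef_pos']; q=s['ee_rot']; Rt=R.from_quat([q[1],q[2],q[3],q[0]])
    th=np.arctan2(*(p[:2]-C)[::-1]); print('now deg',np.degrees(th),'r',np.hypot(*(p[:2]-C)),'F',s['force'],'w',s['grip_width'],'t',s['time_s'],p)
    for a in angs:
        t=np.radians(a); d=np.array([*(C+r*np.array([np.cos(t),np.sin(t)])),z])-p
        print(a,np.round(Rt.inv().apply(d)/120,3))
if len(sys.argv)>1: arc([float(x) for x in sys.argv[1:]])
E
python3 arc.py -- -127 -132 -137 -142 -147 -152 -157 -162 2>&1 || true; sed -i 's/sys.argv\[1:\]\])/sys.argv[1:] if x!="--"])/' arc.py;  python3 arc.py -- -127 -132 -137 -142 -147 -152 -157 -162
```

```text
Traceback (most recent call last):
  File "arc.py", line 11, in <module>
    if len(sys.argv)>1: arc([float(x) for x in sys.argv[1:]])
                             ~~~~~^^^
ValueError: could not convert string to float: '--'
now deg -122.04886572696432 r 94.91109862384135 F [ 0.0433928  -1.72549109  5.60451886] w 0.26829248588510246 t 3.95 [ 507.43615212 -262.74625205   69.48111482]
-127.0 [0.054 0.041 0.004]
-132.0 [0.105 0.089 0.005]
-137.0 [0.151 0.14  0.005]
-142.0 [0.193 0.195 0.005]
-147.0 [0.229 0.254 0.006]
-152.0 [0.261 0.315 0.006]
-157.0 [0.287 0.379 0.006]
-162.0 [0.307 0.445 0.007]
```

drive_tool(
  series="0.054 0.041 0 0 0 0 0;0.105 0.089 0 0 0 0 0;0.151 0.14 0 0 0 0 0;0.193 0.195 0 0 0 0 0;0.229 0.254 0 0 0 0 0;0.261 0.315 0 0 0 0 0;0.287 0.379 0 0 0 0 0;0.307 0.445 0 0 0 0 0;0.307 0.445 0 0 0 0 0",
)

```text
time_s: 4.85
eef_pos: [467.8, -211.1, 69.7]
ee_rot: [-0.001, -0.03, 1.0, 0.001]
force: [5.5, -1.5, -4.8]
grip_width: 0.272
```

```bash
python3 - <<'E'
from m import *
from arc import arc
c=[eyes.capture(n) for n in ('scene','top','wrist')]
arc([-166,-169,-172,-175])
for k,b in ((0,(205,215,345,345)),(1,(320,145,460,280))):
    try: measure(c[k],b)
    except Exception as e: print(e)
cv2.imwrite('pics/b1.png',np.vstack([np.hstack([cv2.resize(c[0]['frame'][215:345,205:345],(400,372)),cv2.resize(c[1]['frame'][145:280,320:460],(400,372))]),np.hstack([cv2.resize(c[2]['frame'],(360,225)),np.zeros((225,440,3),np.uint8)])])[:,:,::-1])
E
```

```text
now deg -161.9974591030377 r 94.55193021508916 F [ 5.22950995 -1.45348376 -3.11087592] w 0.2734925535029455 t 5.0 [ 467.87706647 -211.52214113   69.61322578]
-166 [0.016 0.053 0.005]
-169 [0.022 0.094 0.005]
-172 [0.027 0.135 0.006]
-175 [0.029 0.177 0.006]
fit [ 559.61239841 -182.75819736   71.37752633] n 36 13 0
orange 33.76098062512985 54.974621908840334 dark 16.771269174737593 89.89309207817645 [5.84692166 1.61514985] red~ nan nan nan
disc rad(cw+) -0.2965264037731263 lever q nan
fit [ 558.1279396  -182.33863756   73.4116744 ] n 51 22 0
orange 30.62317253824676 55.029145062817314 dark 15.042205381703443 90.05502606264767 [5.90077197 2.07336585] red~ nan nan nan
disc rad(cw+) -0.27193917752677976 lever q nanm.py:24: RuntimeWarning: Mean of empty slice.
  op=orange.mean(0); dk=dark.mean(0); rd=red.mean(0)
  ret = ret.dtype.type(ret / rcount)
```

View pics/b1.png

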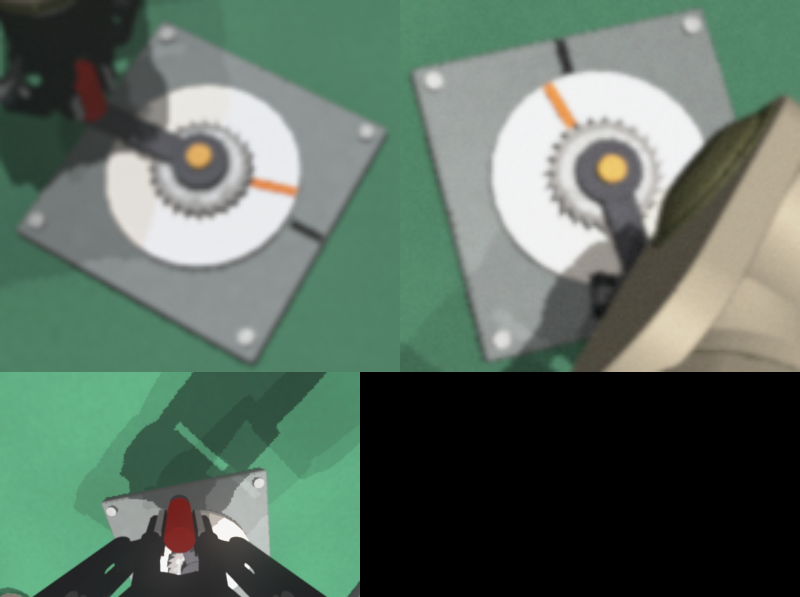

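drive_tool(
  series="0.016 0.053 0 0 0 0 0;0.022 0.094 0 0 0 0 0;0.027 0.135 0 0 0 0 0;0.027 0.135 0 0 0 0 0;0.027 0.135 0 0 0 0 0",
)

```text
time_s: 5.5
eef_pos: [464.3, -195.7, 69.6]
ee_rot: [-0.0, -0.03, 1.0, 0.001]
force: [6.2, -2.8, -4.4]
grip_width: 0.274
```

```bash
cat > d.py <<'E'
from h import *
import sys
from arc import arc
C=np.array([557.8,-182.3])
# soft-weighted angles of pointer and mark about the axis, rectified top-down patch per height
def patch(c,z,r=110,mm=0.5):
    n=int(2*r/mm); g=(np.arange(n)-n/2)*mm; X,Y=np.meshgrid(g,g)
    P=np.c_[(X+C[0]).ravel(),(Y+C[1]).ravel(),np.full(X.size,z)]
    uv=proj(c,P).astype(np.float32).reshape(n,n,2)
    return cv2.remap(c['frame'],uv[...,0],uv[...,1],cv2.INTER_CUBIC).astype(float),X,Y
def angle(w,X,Y,r0,r1,a0,half):
    R=np.hypot(X,Y);A=np.degrees(np.arctan2(Y,X)); m=(R>r0)&(R<r1)&(abs((A-a0+180)%360-180)<half)
    w=np.where(m,np.clip(w,0,None),0); w[w<0.35*w.max()]=0
    # principal line: centroid and direction
    cx,cy=(w*X).sum()/w.sum(),(w*Y).sum()/w.sum()
    return np.degrees(np.arctan2(cy,cx)),np.hypot(cx,cy)
def disc(c,guess,name=''):
    f,X,Y=patch(c,26); a,ra=angle(np.clip(f[...,0]-f[...,2]-40,0,None),X,Y,42,70,guess,20)
    g,_,_=patch(c,14); b,rb=angle(np.clip(90-g.max(-1),0,None),X,Y,82,100,15.4,12)
    print(name,'pointer %.2f r%.1f mark %.2f r%.1f disc deg %.2f'%(a,ra,b,rb,b-a))
    return f,g
if __name__=='__main__':
    gs=float(sys.argv[1])
    for n in ('top','scene'): disc(eyes.capture(n),gs,n)
    arc([float(x) for x in sys.argv[2:]])
E
python3 - <<'E'
import pickle
from d import *
for n in('top','scene'): disc(pickle.load(open(n+'0.pkl','rb')),70,n)
E
python3 d.py 21 -173 -174 -175 -176 -177 -178 -179
```

```text
top pointer 70.14 r55.8 mark 14.93 r90.9 disc deg -55.21
scene pointer 70.83 r56.4 mark 16.22 r90.8 disc deg -54.60
now deg -171.82625920921043 r 94.44072147344247 F [ 6.23675603 -2.76482085 -4.3990819 ] w 0.27405414068864425 t 5.5 [ 464.31865505 -195.72713741   69.63751372]
21.0 [-1.539  0.304  0.005]
-173.0 [0.006 0.016 0.005]
-174.0 [0.007 0.03  0.005]
-175.0 [0.007 0.043 0.005]
-176.0 [0.007 0.057 0.005]
-177.0 [0.007 0.071 0.005]
-178.0 [0.007 0.085 0.005]
-179.0 [0.007 0.099 0.005]
top pointer 20.56 r55.9 mark 14.94 r90.8 disc deg -5.63
scene pointer 22.96 r55.9 mark 16.23 r90.8 disc deg -6.73
now deg -171.81351665576062 r 94.47689830053825 F [ 6.57922237 -2.74488814 -3.28313867] w 0.2723783979001353 t 5.6 [ 464.28583537 -195.7530787    69.59218422]
-173.0 [0.006 0.016 0.005]
-174.0 [0.006 0.03  0.005]
-175.0 [0.007 0.044 0.005]
-176.0 [0.007 0.057 0.005]
-177.0 [0.007 0.071 0.005]
-178.0 [0.007 0.085 0.005]
-179.0 [0.006 0.099 0.005]
```

drive_tool(
  series="0.007 0.03 0 0 0 0 0;0.007 0.057 0 0 0 0 0;0.007 0.057 0 0 0 0 0;0.007 0.057 0 0 0 0 0",
)

```text
time_s: 6.0
eef_pos: [463.7, -189.4, 69.6]
ee_rot: [0.001, -0.03, 1.0, 0.0]
force: [5.1, -4.2, -3.9]
grip_width: 0.275
```

```bash
cat > e.py <<'E'
from d import *
import d
ims=[]
for n in ('top','scene'):
    c=eyes.capture(n); f,g=disc(c,18,n)
    # refine axis per camera from dial edge (white, half level), sampled radially away from lever
    f,X,Y=patch(c,26); g=cv2.GaussianBlur(f.min(-1).astype(np.float32),(0,0),1); P=[]
    for t in np.radians(np.arange(-100,100,2)):
        r=np.arange(60,86,.25); px=(r*np.cos(t)/.5+220).astype(np.float32);py=(r*np.sin(t)/.5+220).astype(np.float32)
        v=cv2.remap(g,px[None],py[None],cv2.INTER_LINEAR)[0]; dv=np.gradient(v); i=dv[8:-8].argmin()+8
        if dv[i]<-4: P.append((r[i]*np.cos(t),r[i]*np.sin(t)))
    P=np.array(P); from scipy.optimize import least_squares
    q=least_squares(lambda q:np.hypot(P[:,0]-q[0],P[:,1]-q[1])-74-q[2],[0,0,0],loss='soft_l1').x
    print(n,len(P),'axis offset',q)
    old=d.C.copy(); d.C[:]=old+q[:2]; f,g=disc(c,18,n+' refined'); d.C[:]=old
    ims.append(cv2.resize(f[60:380,200:440].astype(float).clip(0,255).astype(np.uint8),(400,533)))
cv2.imwrite('pics/e%d.png'%int(telemetry.sense()['time_s']*100),np.hstack(ims)[:,:,::-1])
arc([-177,-178,-179,-180])
E
python3 e.py; ls pics
```

```text
top pointer 16.74 r55.9 mark 14.91 r90.9 disc deg -1.83
top 76 axis offset [-0.32910292 -0.61377592 -0.3607672 ]
top refined pointer 17.24 r55.9 mark 15.23 r91.0 disc deg -2.01
scene pointer 19.25 r55.8 mark 16.22 r90.8 disc deg -3.04
scene 96 axis offset [-0.06356389  1.22199133 -0.13490889]
scene refined pointer 18.04 r55.8 mark 15.46 r90.8 disc deg -2.58
now deg -175.70420694108958 r 94.38333791785477 F [ 5.59234613 -4.3123319  -2.88439774] w 0.26979748130518416 t 6.1 [ 463.68181922 -189.3698319    69.63711824]
-177 [0.005 0.018 0.005]
-178 [0.005 0.032 0.005]
-179 [0.005 0.045 0.005]
-180 [0.004 0.059 0.005]
a1.png
a2.png
b1.png
e610.png
scene0.png
top0.png
```

drive_tool(
  series="0.005 0.015 0 0 0 0 0;0.005 0.028 0 0 0 0 0;0.005 0.028 0 0 0 0 0;0.005 0.028 0 0 0 0 0",
)

```text
time_s: 6.5
eef_pos: [463.5, -186.6, 69.6]
ee_rot: [0.002, -0.03, 1.0, -0.001]
force: [5.1, -5.1, -4.9]
grip_width: 0.267
```

```bash
python3 e.py; mv pics/e6[^1]*.png pics/f.png; ls pics
```

```text
top pointer 15.16 r56.0 mark 14.92 r90.8 disc deg -0.24
top 77 axis offset [-0.11827383 -0.50073386 -0.55398431]
top refined pointer 15.63 r56.0 mark 15.20 r90.9 disc deg -0.43
scene pointer 17.67 r55.8 mark 16.22 r90.8 disc deg -1.44
scene 96 axis offset [-0.09677483  1.23682013 -0.1223413 ]
scene refined pointer 16.42 r55.8 mark 15.45 r90.8 disc deg -0.97
now deg -177.40496147882925 r 94.4027358779329 F [ 6.06339347 -4.04729892 -3.89158235] w 0.2743463110074712 t 6.6 [ 463.49407467 -186.57422386   69.59526907]
-177 [ 0.005 -0.006  0.005]
-178 [0.005 0.008 0.005]
-179 [0.004 0.022 0.005]
-180 [0.004 0.036 0.005]
a1.png
a2.png
b1.png
e610.png
f.png
scene0.png
top0.png
```

View pics/f.png

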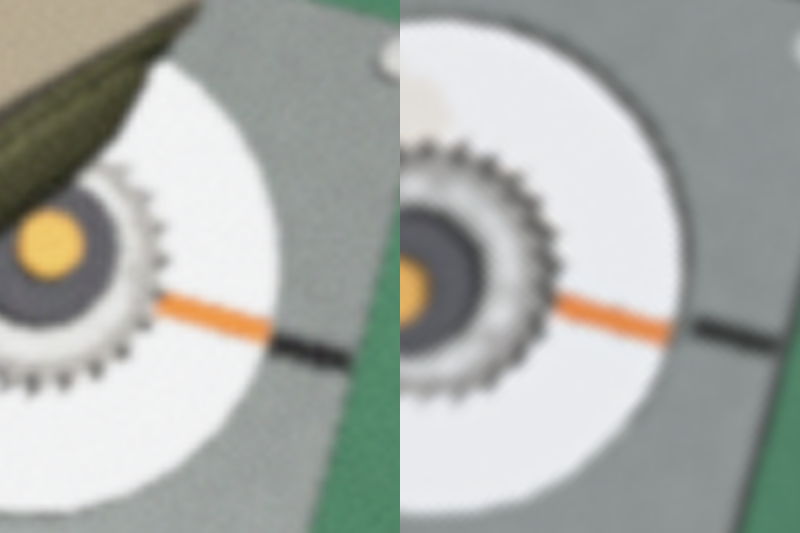

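```bash
sed -i 's/r=95\./r=94.6/' arc.py; python3 arc.py -172 -166 -160 -154 -148 -142 -136 -130 -125 -122
```

```text
now deg -177.40496147882925 r 94.4027358779329 F [ 6.06339347 -4.04729892 -3.89158235] w 0.2743463110074712 t 6.6 [ 463.49407467 -186.57422386   69.59526907]
-172.0 [-0.001 -0.074  0.005]
-166.0 [-0.012 -0.156  0.005]
-160.0 [-0.031 -0.236  0.005]
-154.0 [-0.059 -0.314  0.006]
-148.0 [-0.094 -0.388  0.006]
-142.0 [-0.138 -0.459  0.006]
-136.0 [-0.188 -0.524  0.006]
-130.0 [-0.245 -0.584  0.007]
-125.0 [-0.297 -0.629  0.007]
-122.0 [-0.33  -0.654  0.007]
```

drive_tool(
  series="-0.001 -0.074 0 0 0 0 0;-0.012 -0.156 0 0 0 0 0;-0.031 -0.236 0 0 0 0 0;-0.059 -0.314 0 0 0 0 0;-0.094 -0.388 0 0 0 0 0;-0.138 -0.459 0 0 0 0 0;-0.188 -0.524 0 0 0 0 0;-0.245 -0.584 0 0 0 0 0;-0.297 -0.629 0 0 0 0 0;-0.33 -0.654 0 0 0 0 0;-0.33 -0.654 0 0 0 0 0",
)

```text
time_s: 7.7
eef_pos: [508.0, -263.1, 69.6]
ee_rot: [0.002, -0.03, 1.0, -0.001]
force: [0.9, -0.2, -1.3]
grip_width: 0.27
```

```bash
python3 e.py; python3 arc.py -121.5 -121 -120.5 -120 -119.5 -119 -118
```

```text
top pointer 15.22 r55.9 mark 14.93 r90.8 disc deg -0.30
top 93 axis offset [-0.456754   -0.67338013 -0.25329762]
top refined pointer 15.76 r56.0 mark 15.28 r91.0 disc deg -0.48
scene pointer 17.67 r55.8 mark 16.23 r90.8 disc deg -1.44
scene 92 axis offset [-0.0836537   1.24289898 -0.07905713]
scene refined pointer 16.42 r55.8 mark 15.45 r90.8 disc deg -0.97
now deg -121.95748817676738 r 94.90033642665148 F [ 0.80872712 -0.51822661 -1.69006244] w 0.2746019526974288 t 7.8 [ 507.57021127 -262.81734085   69.66929582]
-177 [0.33  0.651 0.003]
-178 [0.33  0.664 0.003]
-179 [0.33  0.678 0.003]
-180 [0.329 0.692 0.003]
now deg -121.95748817676738 r 94.90033642665148 F [ 0.80872712 -0.51822661 -1.69006244] w 0.2746019526974288 t 7.8 [ 507.57021127 -262.81734085   69.66929582]
-121.5 [-0.007 -0.002  0.006]
-121.0 [-0.012 -0.005  0.006]
-120.5 [-0.018 -0.009  0.006]
-120.0 [-0.024 -0.013  0.006]
-119.5 [-0.029 -0.017  0.006]
-119.0 [-0.035 -0.021  0.006]
-118.0 [-0.047 -0.028  0.006]
```

drive_tool(
  series="-0.012 -0.007 0 0 0 0 0;-0.024 -0.014 0 0 0 0 0;-0.024 -0.014 0 0 0 0 0",
)

```text
time_s: 8.1
eef_pos: [510.5, -264.6, 69.6]
ee_rot: [0.002, -0.03, 1.0, -0.001]
force: [-1.4, -1.7, -1.2]
grip_width: 0.274
```

drive_tool(
  series="-0.01 -0.006 0 0 0 0 0;-0.01 -0.006 0 0 0 0 0;-0.01 -0.006 0 0 0 0 0",
)

```text
time_s: 8.4
eef_pos: [511.5, -265.1, 69.6]
ee_rot: [0.001, -0.03, 1.0, -0.001]
force: [-4.0, 0.0, -0.1]
grip_width: 0.275
```

drive_tool(
  series="-0.01 -0.006 0 0 0 0 0;-0.01 -0.006 0 0 0 0 0;-0.01 -0.006 0 0 0 0 0",
)

```text
time_s: 8.7
eef_pos: [511.6, -265.2, 69.5]
ee_rot: [-0.0, -0.03, 1.0, -0.0]
force: [-8.2, 3.3, 3.8]
grip_width: 0.269
```

drive_tool(
  series="-0.01 -0.006 0 0 0 0 0;-0.01 -0.006 0 0 0 0 0;-0.01 -0.006 0 0 0 0 0",
)

```text
time_s: 9.0
eef_pos: [511.7, -265.2, 69.5]
ee_rot: [-0.002, -0.03, 1.0, 0.001]
force: [-10.9, 2.4, 5.8]
grip_width: 0.274
```

drive_tool(
  series="0 0 0 0 0 0 0.6;0 0 0 0 0 0 1;0 0 0 0 0 0 1;0 0 0 0 0 0 1;0 0 0 0 0 0 1;0 0 0 0 0 0 1",
)

```text
time_s: 9.6
eef_pos: [511.7, -265.3, 69.5]
ee_rot: [-0.002, -0.03, 1.0, 0.001]
force: [-0.2, -0.5, -0.0]
grip_width: 0.998
```

drive_tool(
  series="0 0 -0.2 0 0 0 1;0 0 -0.5 0 0 0 1;0 0 -0.8 0 0 0 1;0 0 -1 0 0 0 1;0 0 -1 0 0 0 1",
)

```text
time_s: 10.1
eef_pos: [513.3, -266.3, 193.1]
ee_rot: [0.001, -0.03, 1.0, -0.001]
force: [0.1, -0.7, -0.8]
grip_width: 0.998
```

drive_tool(
  series="1 0 -0.2 0 0 0 1;1 0 -0.2 0 0 0 1;1 0 -0.2 0 0 0 1;1 0 -0.2 0 0 0 1",
)

```text
time_s: 10.5
eef_pos: [391.7, -273.7, 217.2]
ee_rot: [0.001, -0.029, 1.0, -0.002]
force: [1.2, 0.1, 0.8]
grip_width: 1.0
```

```bash
python3 e.py; python3 - <<'E'
from m import *
import pickle
cs=[eyes.capture(n) for n in('top','scene')]
def rc(c,box):
    f=c['frame'];hsv=cv2.cvtColor(f,cv2.COLOR_RGB2HSV).astype(int);m=(hsv[...,1]>150)&((hsv[...,0]<4)|(hsv[...,0]>172))&(hsv[...,2]>60)
    p=np.argwhere(m)[:,::-1];return p[(p[:,0]>box[0])&(p[:,0]<box[2])&(p[:,1]>box[1])&(p[:,1]<box[3])].mean(0)
from scipy.optimize import least_squares
p=[rc(cs[0],(320,145,460,280)),rc(cs[1],(205,215,345,345))]; print(p)
r=least_squares(lambda X:np.r_[(proj(cs[0],X)-p[0]).ravel(),(proj(cs[1],X)-p[1]).ravel()],[505,-265,80.])
x=r.x[:2]-[557.8,-182.3]; print(r.x,np.abs(r.fun).max(),np.hypot(*x),np.degrees(np.arctan2(x[1],x[0])))
cv2.imwrite('pics/g.png',np.vstack([c['frame'][100:300] if i==0 else c['frame'][120:360] for i,c in enumerate(cs)])[:,:,::-1])
E
```

```text
top pointer 15.20 r56.0 mark 14.91 r90.9 disc deg -0.30
top 97 axis offset [-0.47662968 -0.7152469  -0.13777552]
top refined pointer 15.79 r56.0 mark 15.26 r91.1 disc deg -0.52
scene pointer 17.67 r55.8 mark 16.23 r90.8 disc deg -1.44
scene 96 axis offset [-0.2478456   1.34150199  0.28176377]
scene refined pointer 16.28 r55.8 mark 15.36 r90.8 disc deg -0.91
now deg -150.9514684183776 r 187.8842010277958 F [ 0.34575626 -0.03111066  0.42283071] w 0.9992891500732263 t 10.6 [ 393.54998892 -273.52722651  216.51870575]
-177 [-0.621  0.686  1.229]
-178 [-0.622  0.7    1.229]
-179 [-0.622  0.713  1.229]
-180 [-0.623  0.727  1.229]
[array([443.25327511, 231.25764192]), array([227.38853503, 275.0955414 ])]
[ 509.52833068 -264.07602133   83.48046626] 0.27852091632701104 94.96036922665128 -120.55298145070299
```

View pics/g.png

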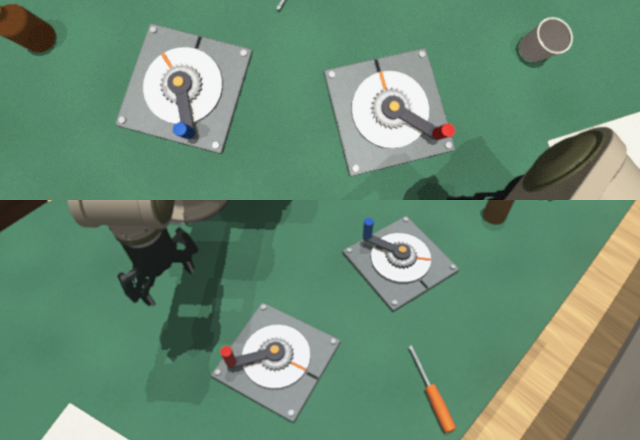

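```bash
python3 -c "
from h import *
print(ctrl.finish_job())"
```

```text
the job is handed in; nothing more can be done
None
```

I swung the red lever clockwise until the orange pointer stood at the black mark, then swung it back to its rest stop, let go and moved clear. The job is handed in, at about 10.7 s on the robot's clock.

- **Pointer:** the last look put it 0.5° (top camera) and 0.9° (scene camera) short of the mark, not past it. It didn't move while the lever went back. The two cameras disagree by about 0.4°, which I put down to calibration.
- **Lever:** it stopped moving at the rest stop while the force rose to about 11 N. After I let go, the cameras put it within about 1° of the expected rest angle. The tool reading at the stop, just before I let go, differed from that by about 1.5°, which is within measuring error.
- **Robot:** the open gripper is well clear of the stand and its force reads near zero.
- **Blue lever:** I didn't touch it, and it looks unchanged in the last picture.

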